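# Let the tuna tin roll out of the tin rack

## Task

The white tin rack on the worktop has two sloping lanes, each closed by a gate on a rocking lever, and one lane holds the tuna tin, the other a plain blue tin. With closed fingers press down the orange pad of the lever whose lane holds the tuna tin and keep it down until the tuna tin has rolled right to the front of the rack, then let the pad come up so that the gate closes behind it. Do not touch the tins, leave the other lever and the blue tin alone, and disturb nothing else on the worktop.

Things in the scene. Friction and masses are not known exactly. Their poses are not given: they have to be found in the camera images.
- rack: White two-lane gravity tin rack, fixed, 262 x 126 x 150 mm. Origin: centre of its underside, on the worktop. Its -x is the front, towards the robot; +y is the left lane seen from the robot. Lanes run along x, centre lines at y = +30 and -30 mm, 43 mm wide, floor 20 mm high at the front, 56 mm at the back. A waiting tin leans on the closed gate, its centre near x = +60 mm.
- pad_left (a point): Orange square press pad, 28 x 28 x 12 mm, on the front end of the left lane's lever, overhanging before the rack. Origin: centre of its flat top, z out of the top; with the gate closed at (-200, +95, 151) mm in the rack frame. Free below down to the worktop. It swings down 59 mm in all, nearly straight (ending 9 mm nearer the rack, tilted with the lever).
- pad_right (a point): The same pad on the right lane's lever, at (-200, -95, 151) mm in the rack frame with the gate closed.
- lever_left (a joint): Left lane's lever, rad: 0 = pad up, gate closed; 0.60 = pad fully down at its stop, gate fully up. From about 0.45 (pad 45 mm down) a tin passes under the gate. Spring return: 1 to 2 N on the pad starts it, about 4 N holds it down; the gate closes by itself when the pad is let go.
- lever_right (a joint): The same for the right lane's lever.
- tuna_tin: Tuna tin, 86 mm diameter x 40 mm, 0.23 kg, pale label with a green and red picture, standing on its rim in one of the lanes (left or right, it varies) behind the gate. Origin: centre of one end face; its z axis is the tin's axis and lies across the lane, along the rack's y.
- tuna_mid (a point): The middle of the tuna tin (20 mm along its axis from its origin).
- blue_tin_round: Plain tin of the same size with a blue band and bare metal ends, standing on its rim in the other lane. Origin: centre of one end face, z along its axis.
- salt_shaker: Glass salt shaker, 44 mm wide, 90 mm tall, bystander. Origin: centre of its underside.
- spice_jar: Spice jar with red cap, 45 mm wide, 106 mm tall, bystander. Origin: centre of its underside.
- jam_jar: Jam jar with yellow lid, 66 mm wide, 100 mm tall, bystander. Origin: centre of its underside.
- match_box: Match box, 28 x 96 x 47 mm, bystander. Origin: centre of its underside.
- white_mug: White mug, 84 x 122 x 106 mm, bystander. Origin: centre of its underside.
- rack_stop (a point): Top of the rack's front stop, middle of its inner face, at (-120, 0, 76) mm in the rack frame. A tin that has rolled right to the front rests against this stop, its centre at x = -77 mm in the rack frame.
- rack_pivot (a point): Middle of the steel rod across the rack on which both levers rock, at (-100, 0, 135) mm in the rack frame, along the rack's y. Pad centres are 100 mm in front of it, the gates 112 mm behind it.
Things that resemble listed ones, but are neither listed nor needed, are in the scene too. Of the things that look like the blue_tin_round, the middle-sized one is meant.

How it is judged:
By the outcome, as a careful person would: the job done as asked, in the order asked, and still so for the second after the job is handed in, with the robot touching nothing.
It also fails if it takes over 35 s, if anything falls off the work surface, if the arm or the gripper's body presses on something with over 40 N, if the wrist force passes 120 N, or if a joint passes its speed limit or range.

## Robot

A 6-joint arm with a two-finger parallel gripper is mounted at the origin on a cart in front of the work surface, level with it; the furniture and walls round the work are solid. World frame = base frame: x ahead of the robot, y to its left, z up, the work surface at z = 0. Lengths are in m, angles in rad, forces in N, time in s.
With the tool pointing down it reaches from about 0.35 to 0.875 m from the base axis. Payload 4.2 kg.
Tool frame: the origin (TCP) lies midway between the tips of the shut fingers; the grasp point (between the pads) lies 19 mm behind it (bot.grasp_offset is the y of the grasp point in the tool frame, in m); y points along the fingers, x is the direction in which the jaws open and shut, and the axes are right-handed (so a half turn about y gives the same grasp; the last joint's range is limited). The gripper opens to 87 mm and grips with 3 to 60 N. Pads are 19 mm wide; open, the fingers measure 117 mm over their backs; the gripper's body (75 mm by 190 mm) begins 51 mm behind the grasp point.
Start: joints at [-1.01, 0.385, 0.008, 0, -1.194, -0.259], TCP at [0.186, -0.597, 0.186] pointing down, gripper open.
Joint ranges: [-3.14, 3.14], [-1.21, 2.06], [-1.07, 1.41], [-3.16, 2.05], [-2.99, -0.16], [-3.1, 3.1]. Speed limits (rad/s): [2.79, 2.79, 3.14, 3.14, 3.14, 3.14].

## Interface

Orientations are given as a rotation vector (axis times angle).
In Python, from workcell import bot gives the robot as it stands.
- The arm moves only by the tool carry_out, never from a script. Its argument "targets" is a list that holds one entry, the list of rows, each a list of 5 numbers: the shift along the tool's x, y, z in mm, then the turn about the tool's y in rad, then the gripper command: -1 is shut, 1 is fully open, values between are in proportion. A call has exactly 5 rows; each row is the pose to reach, as a shift and turn from the pose commanded when the call began, along the tool's axes at that moment; what a row does not reach only later rows make up. A row lasts 1/12 s, in which the tool goes at most 41.7 mm and 7.16 degrees, less where a joint would pass 70% of its speed; a pose out of reach is approached as far as the arm can. A call with a gripper value outside its range is refused whole. The fingers move at their own pace and stop on an object; the grip force is fixed at half the most. Time passes only in rows, so rows that repeat a pose let the fingers close, or fill a call up. It gives the time, the measured TCP pose, the force and the opening at its end, in the units of the state.
- bot.get_state(): the state, without advancing time (a new reading comes with each control period).
- bot.capture(name): name is "scene" or "top" or "wrist"; returns (picture, depth): 480x640x3 uint8, blue, green, red; 480x640 float32, m along the optical axis (not along the pixel's ray), 0 where there is no reading.
- bot.camera_params(name): a dict with "fx", "fy", "cx", "cy" (pixels), "R" (3x3) and "t" (3): a world point X has camera coordinates R X + t; the wrist camera has in their place "mount" (4x4, takes a point from camera to tool coordinates, whose origin is the TCP and whose axes are the tool frame's). Camera axes: x right, y down, z forward; pixel columns grow to the right and rows downward; lengths in m; the calibration is good to about 2 mm. A picture is of the moment at which its call begins: read the wrist's pose just before it. camera_params takes no time and is no camera call.
- bot.close_job(): hands the job in, once; it reports no verdict.
The state is a dict: "t": time; "joints": joint angles; "qvel": joint speeds; "effort": joint torques, N m; "tcp_pos": TCP position; "ee_rot": TCP orientation; "contact_force": force on the tool from outside, world axes, zero at the start; "moment": the same for the moment, N m; "finger_gap": finger opening in m.
Only numpy, scipy, OpenCV 4.12 (cv2) and the standard library are available. Lean on these libraries where they do the work, as an engineer would, in place of code of your own. Each camera call takes 0.05 s, during which the arm holds its last target. There are 200 camera calls.

## Working session

There is one attempt and no reset: what is moved stays moved. The work goes in short steps, Python scripts to look and compute and a tool call to move; the robot and the scene stay as the last step left them, time stands still between calls to the robot, and variables do not carry over. Pictures are saved under pics/ and viewed, about 8 in all and at most 12, crops included, and the job is handed in when it is done.

Besides the shell and the picture viewer there is one more tool, called in YAML: its name, and indented under it one key for each argument. carry_out: Moves the arm, as the interface text tells. Its arguments: {"type":"object","properties":{"targets":{"type":"array"}},"required":["targets"]}

```bash
mkdir -p pics; python3 - <<'E'
from workcell import bot
import cv2,numpy as np,pickle
s=bot.get_state();print(s)
d={}
for n in("scene","top"):
    im,dp=bot.capture(n);p=bot.camera_params(n);d[n]=(im,dp,p);cv2.imwrite(f"pics/{n}1.png",im);print(n,{k:np.round(v,3).tolist() for k,v in p.items()})
pickle.dump(d,open("d1.pkl","wb"))
print(np.round(bot.camera_params("wrist")["mount"],3))
E
```

```text
{'t': 0.0, 'joints': array([-1.01039424e+00,  3.85532378e-01,  6.64181672e-03, -5.22190639e-04,
       -1.19397516e+00, -2.58606596e-01]), 'qvel': array([-0.00078765, -0.00106693, -0.00017645, -0.00150127,  0.00048931,
        0.00088661]), 'effort': array([-1.70986350e-03, -3.90666211e+01,  1.87406176e+01,  4.21982691e+00,
        1.10756583e-02, -2.08424112e-04]), 'tcp_pos': array([ 0.1856001 , -0.59610198,  0.18447708]), 'ee_rot': array([-1.04928169, -1.42848427,  1.42633751]), 'contact_force': array([0.74029861, 0.66743632, 0.2024072 ]), 'moment': array([-0.02047422,  0.0652938 ,  0.00399109]), 'finger_gap': 0.0870042993977527}
scene {'fx': 599.373, 'fy': 599.373, 'cx': 316.874, 'cy': 241.975, 'R': [[-0.79, -0.613, -0.018], [-0.337, 0.458, -0.823], [0.513, -0.644, -0.568]], 't': [0.514, 0.236, 1.503]}
top {'fx': 615.134, 'fy': 615.134, 'cx': 323.448, 'cy': 236.052, 'R': [[0.011, -1.0, -0.009], [-0.981, -0.009, -0.194], [0.194, 0.011, -0.981]], 't': [0.089, 0.611, 1.61]}
[[ 1.    -0.001  0.     0.   ]
 [-0.001 -0.296  0.955 -0.199]
 [-0.001 -0.955 -0.296  0.081]
 [ 0.     0.     0.     1.   ]]
```

View pics/scene1.png

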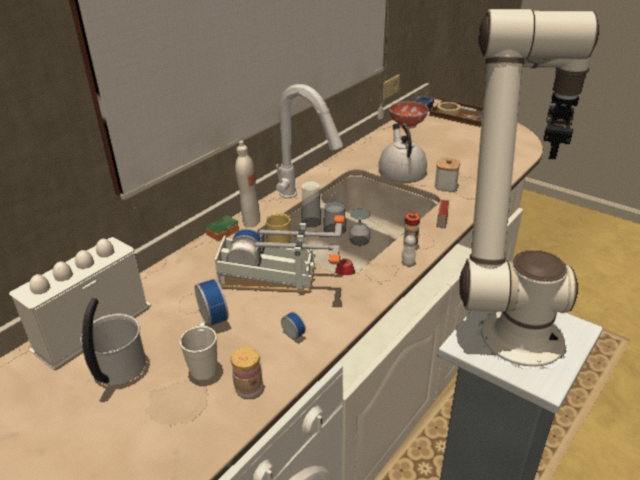

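View pics/top1.png

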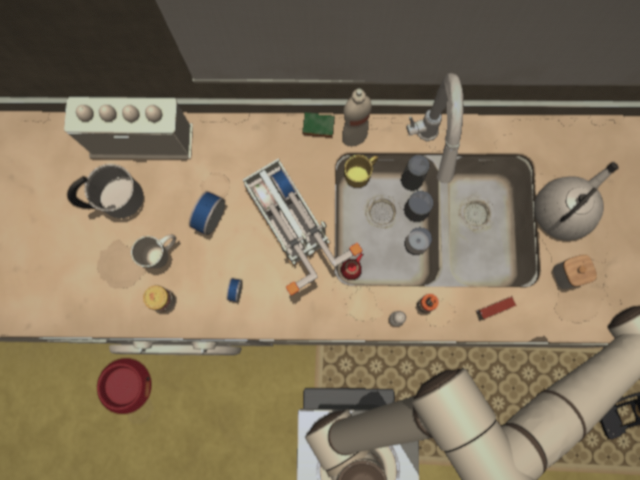

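```bash
cat > h.py <<'E'
import numpy as np,cv2
def ray(p,u,v):
    R,t=np.array(p["R"]),np.array(p["t"]);c=-R.T@t
    d=R.T@np.array([(u-p["cx"])/p["fx"],(v-p["cy"])/p["fy"],1]);return c,d
def plane(p,u,v,z):
    c,d=ray(p,u,v);return c+d*(z-c[2])/d[2]
def tri(r1,r2):
    (a,d),(b,e)=r1,r2;s=np.linalg.lstsq(np.c_[d,-e],b-a,rcond=None)[0]
    P,Q=a+d*s[0],b+e*s[1];return (P+Q)/2,np.linalg.norm(P-Q)
def proj(p,X):
    c=np.array(p["R"])@X+p["t"];return c[0]/c[2]*p["fx"]+p["cx"],c[1]/c[2]*p["fy"]+p["cy"]
def orange(im,box):
    h=cv2.cvtColor(im,cv2.COLOR_BGR2HSV);m=cv2.inRange(h,(5,170,150),(14,255,255));x0,y0,x1,y1=box
    k=np.zeros_like(m);k[y0:y1,x0:x1]=m[y0:y1,x0:x1]
    n,_,st,ce=cv2.connectedComponentsWithStats(k);return [(st[i].tolist(),ce[i].round(1).tolist()) for i in range(1,n) if st[i][4]>15]
E
python3 - <<'E'
import pickle,cv2,numpy as np
from h import *
d=pickle.load(open("d1.pkl","rb"))
print(orange(d["top"][0],(240,200,380,310)));print(orange(d["scene"][0],(300,200,370,280)))
a=cv2.resize(d["top"][0][150:310,230:380],None,fx=3.6,fy=3.6,interpolation=2)
b=cv2.resize(d["scene"][0][205:300,205:365],None,fx=3.6,fy=3.6,interpolation=2)[:,:]
a=a[:, :][:576];c=np.zeros((600,800,3),np.uint8)
a=cv2.resize(d["top"][0][150:310,235:375],(400,457),interpolation=2);b=cv2.resize(d["scene"][0][205:300,215:350],(400,281),interpolation=2)
c[:457,:400]=a;c[:281,400:]=b;cv2.imwrite("pics/crop.png",c)
E
```

```text
[]
[([335, 216, 9, 6, 52], [339.0, 218.4]), ([330, 255, 10, 7, 65], [334.2, 258.0])]
```

View pics/crop.png

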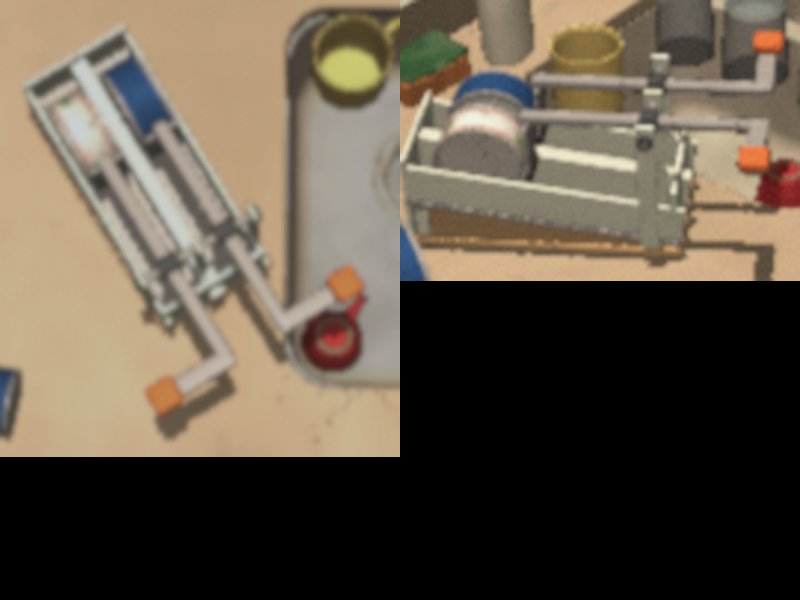

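```bash
python3 - <<'E'
import pickle,cv2,numpy as np
from h import *
from scipy.spatial.transform import Rotation as Ro
d=pickle.load(open("d1.pkl","rb"));t,s=d["top"],d["scene"]
h=cv2.cvtColor(t[0],cv2.COLOR_BGR2HSV);print(h[288,293],h[250,355])
m=cv2.inRange(h,(5,130,120),(18,255,255))
C={}
for nm,(x0,y0,x1,y1) in dict(L=(280,275,306,300),R=(342,240,366,262)).items():
    ys,xs=np.nonzero(m[y0:y1,x0:x1]);C[nm]=(xs.mean()+x0,ys.mean()+y0);print(nm,C[nm],len(xs),xs.min()+x0,xs.max()+x0,ys.min()+y0,ys.max()+y0)
for nm,sc in dict(L=(334.2,258),R=(339,218.4)).items():
    print(nm,"plane",plane(t[2],*C[nm],.149).round(4),"tri",tri(ray(t[2],*C[nm]),ray(s[2],*sc)))
L,R=[plane(t[2],*C[k],.149) for k in"LR"]
y=(L-R)[:2];print("sep",np.linalg.norm(y));y/=np.linalg.norm(y);x=np.array([y[1],-y[0]])
o=(L+R)[:2]/2+.2*x;print("rack o",o,"yaw",np.arctan2(x[1],x[0]))
for u,v in[(-.131,.063),(.131,.063),(.131,-.063),(-.131,-.063)]:print(np.round(proj(t[2],np.r_[o+u*x+v*y,.1]),0))
# wrist/tool axes
from workcell import bot
st=bot.get_state();print(Ro.from_rotvec(st["ee_rot"]).as_matrix().round(3))
for k,px,z in[("red",(350,268),.0),("bluesm",(234,290),.0)]:print(k,plane(t[2],*px,z).round(3), t[1][px[1],px[0]])
E
```

```text
[ 14 162 195] [ 14 163 196]
L (np.float64(292.16037735849056), np.float64(288.2641509433962)) 106 286 298 282 294
R (np.float64(355.5113636363636), np.float64(249.13636363636363)) 88 350 361 244 254
L plane [0.4573 0.1714 0.149 ] tri (array([0.45758074, 0.17153096, 0.14440175]), np.float64(0.00044546428021734853))
R plane [0.5591 0.0114 0.149 ] tri (array([0.55947083, 0.01103152, 0.14491882]), np.float64(0.0008620295185101442))
sep 0.1896251671816454
rack o [0.67689039 0.19882995] yaw 0.5670842366783502
[290. 262.]
[240. 180.]
[280. 157.]
[331. 237.]
[[-0.297 -0.001 -0.955]
 [ 0.955  0.002 -0.297]
 [ 0.002 -1.     0.   ]]
red [0.532 0.02  0.   ] 1.7053046
bluesm [0.467 0.342 0.   ] 0.0
```

carry_out:
  targets:
    - [[25,-14,-29,0,-1],[50,-28,-58,0,-1],[75,-42,-87,0,-1],[100,-56,-116,0,-1],[125,-70,-145,0,-1]]

```text
t: 0.52
tcp_pos: [0.2874, -0.4325, 0.2556]
ee_rot: [-1.05, -1.428, 1.427]
contact_force: [0.3, -0.3, -0.2]
finger_gap: 0.0616
```

carry_out:
  targets:
    - [[28,0,-30,0,-1],[56,0,-60,0,-1],[84,0,-90,0,-1],[112,0,-120,0,-1],[140,0,-150,0,-1]]

```text
t: 0.93
tcp_pos: [0.3889, -0.254, 0.2554]
ee_rot: [-1.051, -1.428, 1.428]
contact_force: [0.8, -0.5, 0.7]
finger_gap: 0.028
```

carry_out:
  targets:
    - [[37,0,-18,0,-1],[74,0,-36,0,-1],[111,0,-54,0,-1],[148,0,-72,0,-1],[185,0,-90,0,-1]]

```text
t: 1.35
tcp_pos: [0.4191, -0.0507, 0.2555]
ee_rot: [-1.051, -1.428, 1.428]
contact_force: [1.2, 0.2, -0.4]
finger_gap: 0.0019
```

carry_out:
  targets:
    - [[36,0,-18,-0.05,-1],[72,0,-36,-0.1,-1],[108,0,-54,-0.15,-1],[144,0,-72,-0.2,-1],[180,0,-90,-0.265,-1]]

```text
t: 1.77
tcp_pos: [0.4515, 0.148, 0.2555]
ee_rot: [-0.883, -1.615, 1.615]
contact_force: [0.2, -0.7, 0.1]
finger_gap: 0.0004
```

```bash
cat > look.py <<'E'
import sys,cv2,numpy as np
from h import *
from workcell import bot
from scipy.spatial.transform import Rotation as Ro
def wcam():
    s=bot.get_state();T=np.eye(4);T[:3,:3]=Ro.from_rotvec(s["ee_rot"]).as_matrix();T[:3,3]=s["tcp_pos"]
    p=dict(bot.camera_params("wrist"));W=T@np.array(p["mount"]);p["R"]=W[:3,:3].T;p["t"]=-W[:3,:3].T@W[:3,3]
    im,dp=bot.capture("wrist");return s,T,p,im,dp
E
python3 - <<'E'
from look import *
s,T,p,im,dp=wcam();cv2.imwrite("pics/w1.png",im)
h=cv2.cvtColor(im,cv2.COLOR_BGR2HSV);m=cv2.inRange(h,(5,130,100),(18,255,255))
n,_,st,ce=cv2.connectedComponentsWithStats(m)
for i in range(1,n):
    if st[i][4]>200:print(st[i],ce[i],plane(p,*ce[i],.151).round(4))
print(s["tcp_pos"],T[:3,:3].round(3),s["finger_gap"])
e=np.array([.4578,.1712,.151])-s["tcp_pos"];print("tool shift mm",(T[:3,:3].T@e*1000).round(1),"exp px",proj(p,np.array([.4573,.1714,.151])))
E
```

```text
[  0   0  26  15 290] [11.07586207  6.42068966] [ 0.4342 -0.1319  0.151 ]
[108 225  35  30 905] [124.99116022 239.50497238] [0.5581 0.0139 0.151 ]
[319 226  30  30 872] [333.34288991 240.39334862] [0.4577 0.1724 0.151 ]
[0.45152332 0.14795984 0.25546499] [[-0.54  -0.    -0.842]
 [ 0.842  0.    -0.54 ]
 [ 0.    -1.     0.   ]] 0.0003642985795133142
tool shift mm [ 16.2 104.5 -17.8] exp px (np.float64(332.71424786281113), np.float64(239.44473092471407))
```

View pics/w1.png

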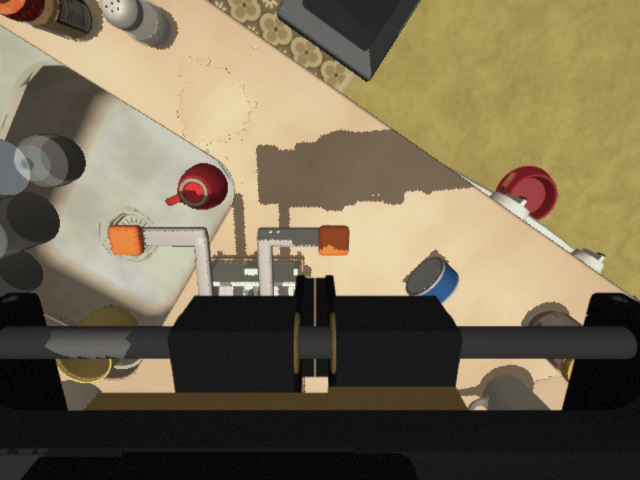

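carry_out:
  targets:
    - [[8,15,-9,0,-1],[17,35,-18,0,-1],[17,60,-18,0,-1],[17,80,-18,0,-1],[17,90,-18,0,-1]]

```text
t: 2.23
tcp_pos: [0.4563, 0.1692, 0.1625]
ee_rot: [-0.882, -1.608, 1.617]
contact_force: [0.0, -0.3, -1.3]
finger_gap: 0.001
```

carry_out:
  targets:
    - [[0,4,0,0,-1],[0,8,0,0,-1],[0,12,0,0,-1],[0,16,-1,0,-1],[0,21,-1,0,-1]]

```text
t: 2.65
tcp_pos: [0.4598, 0.1709, 0.1453]
ee_rot: [-0.887, -1.616, 1.611]
contact_force: [-0.3, -0.1, 0.4]
finger_gap: 0.0003
```

carry_out:
  targets:
    - [[0,8,-1,0,-1],[0,17,-2,0,-1],[0,26,-4,0,-1],[1,34,-5,0,-1],[1,40,-6,0,-1]]

```text
t: 3.07
tcp_pos: [0.4626, 0.1739, 0.1033]
ee_rot: [-0.884, -1.61, 1.616]
contact_force: [-2.4, -1.4, 3.8]
finger_gap: 0.0005
```

```bash
cat > chk.py <<'E'
import sys
from look import *
n=sys.argv[1];s=bot.get_state();print(s["t"],s["tcp_pos"].round(4),s["contact_force"].round(1))
a,_=bot.capture("top");b,_=bot.capture("scene");c=np.zeros((457,800,3),np.uint8)
c[:,:400]=cv2.resize(a[150:310,235:375],(400,457),interpolation=2);c[:281,400:]=cv2.resize(b[205:300,215:350],(400,281),interpolation=2);cv2.imwrite(f"pics/{n}.png",c)
E
python3 chk.py c2
```

```text
3.0667 [0.4626 0.1739 0.1033] [-2.4 -1.4  3.8]
```

View pics/c2.png

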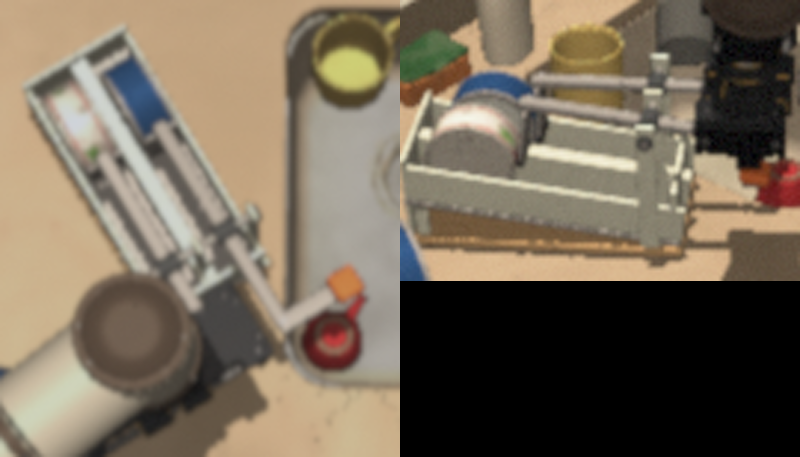

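The crop shows the pad pressed (orange at about (762,175)), the left gate rising, and the tuna tin starting to turn. I'll hold a little deeper.

carry_out:
  targets:
    - [[0,1,0,0,-1],[0,2,0,0,-1],[0,3,-1,0,-1],[0,3,-1,0,-1],[0,3,-1,0,-1]]

```text
t: 3.58
tcp_pos: [0.4644, 0.1752, 0.1017]
ee_rot: [-0.886, -1.614, 1.613]
contact_force: [-1.6, -1.5, 2.3]
finger_gap: 0.0005
```

carry_out:
  targets:
    - [[0,0,0,0,-1],[0,0,0,0,-1],[0,0,0,0,-1],[0,0,0,0,-1],[0,0,0,0,-1]]

```text
t: 4.0
tcp_pos: [0.4644, 0.1752, 0.1017]
ee_rot: [-0.886, -1.613, 1.613]
contact_force: [-1.8, -0.8, 2.2]
finger_gap: 0.0002
```

carry_out:
  targets:
    - [[0,0,0,0,-1],[0,0,0,0,-1],[0,0,0,0,-1],[0,0,0,0,-1],[0,0,0,0,-1]]

```text
t: 4.42
tcp_pos: [0.4644, 0.1752, 0.1016]
ee_rot: [-0.886, -1.613, 1.613]
contact_force: [-0.6, -1.4, 2.9]
finger_gap: 0.0005
```

carry_out:
  targets:
    - [[0,0,0,0,-1],[0,0,0,0,-1],[0,0,0,0,-1],[0,0,0,0,-1],[0,0,0,0,-1]]

```text
t: 4.83
tcp_pos: [0.4644, 0.1752, 0.1016]
ee_rot: [-0.886, -1.613, 1.613]
contact_force: [-1.8, -1.5, 2.4]
finger_gap: 0.0005
```

```bash
python3 chk.py c3
```

```text
4.8333 [0.4644 0.1752 0.1016] [-1.8 -1.5  2.4]
```

View pics/c3.png

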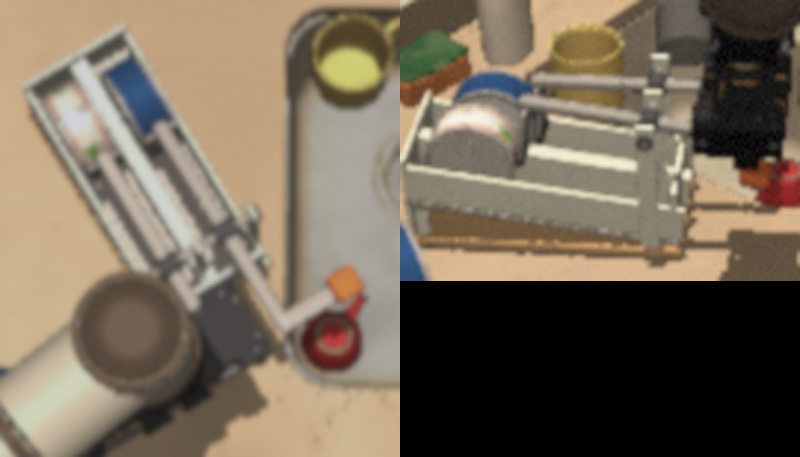

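The tin has not moved yet. The gate looks only partly raised, so I'll measure the pad's actual position.

```bash
python3 - <<'E'
from look import *
s,T,p,im,dp=wcam();cv2.imwrite("pics/w2.png",im)
ps=bot.camera_params("scene");b,_=bot.capture("scene")
yaw=.567;x=np.array([np.cos(yaw),np.sin(yaw),0]);y=np.array([-x[1],x[0],0]);o=np.array([.6773,.1992,0])
for th in(0,.15,.3,.45,.6):
    c,sn=np.cos(th),np.sin(th);f=lambda X,Z,Y:o+x*(-.1+X*c+Z*sn)+y*Y+np.array([0,0,.135-(-X)*sn*1+Z*c])
    P=f(-.1,.010,.095);G=f(.112,0,.03)
    print(th,P.round(3),"scene pad",np.round(proj(ps,P),1),"wrist",np.round(proj(p,P),1),"gate",np.round(proj(ps,G),1))
print(orange(b,(300,200,370,285)))
c=np.zeros((600,800,3),np.uint8);c[:,:]=cv2.resize(b[215:290,260:360],(800,600),interpolation=2);cv2.imwrite("pics/s2.png",c)
h=cv2.cvtColor(im,cv2.COLOR_BGR2HSV);m=cv2.inRange(h,(5,130,80),(18,255,255))
n,_,st,ce=cv2.connectedComponentsWithStats(m)
for i in range(1,n):
    if st[i][4]>100:print(st[i],ce[i])
E
```

```text
0 [0.458 0.172 0.145] scene pad [334.  257.9] wrist [316.1 284.5] gate [257.5 243.5]
0.15 [0.46  0.173 0.13 ] scene pad [333.  262.5] wrist [316.  276.8] gate [257.5 238.5]
0.3 [0.464 0.176 0.115] scene pad [331.2 267.1] wrist [315.9 273.8] gate [258.4 233.4]
0.45 [0.47  0.18  0.101] scene pad [328.6 271.4] wrist [315.7 274.7] gate [260.3 228.6]
0.6 [0.477 0.184 0.087] scene pad [325.3 275.4] wrist [315.7 278.7] gate [263.  224.2]
[]
[ 290  249   54   50 1745] [317.84928367 266.74555874]
```

View pics/s2.png

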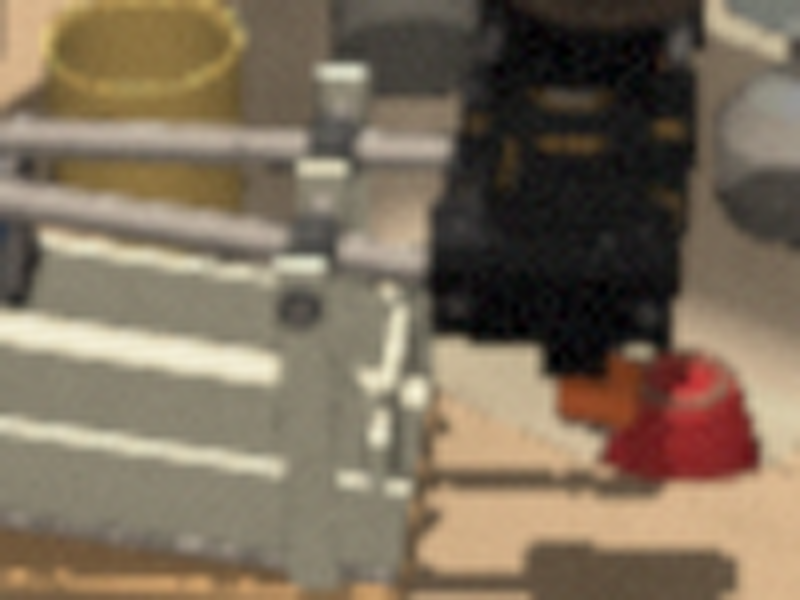

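View pics/w2.png

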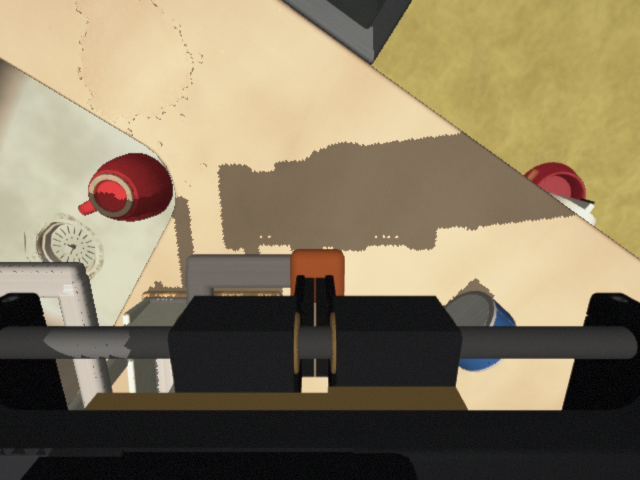

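```bash
python3 - <<'E'
from look import *
s,T,p,im,dp=wcam();M=np.array(p["mount"]);print(p["fx"],p["cx"],p["cy"],"TCP px",proj(p,s["tcp_pos"]))
for u in(293,306,316,330,340):
  for v in range(246,300,6):
    z=dp[v,u];c=np.array([(u-p["cx"])/p["fx"]*z,(v-p["cy"])/p["fy"]*z,z,1]);q=M@c
    print(u,v,im[v,u],round(float(z),3),"tool mm",(q[:3]*1000).round(0),"wz",((T@q)[2]*1000).round(0))
E
```

```text
354.2354197307601 314.522842132053 235.3813381658619 TCP px (np.float64(314.2727264960564), np.float64(265.01697200439577))
293 246 [ 88 111 128] 0.318 tool mm [-19. 102. -23.] wz -0.0
293 252 [ 35  60 111] 0.181 tool mm [-11. -29.  19.] wz 130.0
293 258 [ 37  71 140] 0.179 tool mm [-11. -32.  17.] wz 133.0
293 264 [ 38  72 142] 0.179 tool mm [-11. -33.  14.] wz 134.0
293 270 [ 37  71 141] 0.179 tool mm [-11. -33.  11.] wz 135.0
293 276 [ 35  69 139] 0.18 tool mm [-11. -33.   7.] wz 135.0
293 282 [ 36  71 140] 0.181 tool mm [-11. -34.   4.] wz 135.0
293 288 [ 36  71 137] 0.181 tool mm [-11. -34.   1.] wz 136.0
293 294 [ 32  63 123] 0.182 tool mm [-11. -34.  -2.] wz 136.0
306 246 [ 87 110 126] 0.317 tool mm [ -7. 101. -23.] wz 1.0
306 252 [ 27  62 128] 0.179 tool mm [ -4. -31.  20.] wz 132.0
306 258 [ 40  78 155] 0.177 tool mm [ -4. -33.  17.] wz 135.0
306 264 [ 41  79 157] 0.177 tool mm [ -4. -34.  14.] wz 135.0
306 270 [ 41  80 158] 0.178 tool mm [ -4. -34.  11.] wz 136.0
306 276 [ 41  77 152] 0.0 tool mm [   0. -199.   81.] wz 301.0
306 282 [12  8 10] 0.171 tool mm [ -4. -42.   8.]
[... 1072 characters left out ...]
mm [  7. -45.  10.] wz 147.0
330 288 [14 14 14] 0.16 tool mm [  7. -53.  10.] wz 155.0
330 294 [13 13  9] 0.157 tool mm [  7. -57.   9.] wz 159.0
340 246 [ 90 111 129] 0.317 tool mm [ 23. 101. -23.] wz 0.0
340 252 [ 31  58 114] 0.181 tool mm [ 13. -29.  19.] wz 131.0
340 258 [ 37  74 144] 0.177 tool mm [ 13. -33.  17.] wz 135.0
340 264 [ 40  75 147] 0.178 tool mm [ 13. -33.  14.] wz 135.0
340 270 [ 38  73 145] 0.178 tool mm [ 13. -34.  11.] wz 136.0
340 276 [ 35  72 143] 0.18 tool mm [ 13. -33.   7.] wz 135.0
340 282 [ 37  73 144] 0.181 tool mm [ 13. -34.   4.] wz 135.0
340 288 [ 36  70 143] 0.182 tool mm [ 13. -34.   1.] wz 135.0
340 294 [ 36  67 136] 0.181 tool mm [ 13. -35.  -2.] wz 137.0
```

```bash
python3 - <<'E'
from look import *
s,T,p,im,dp=wcam();M=np.array(p["mount"])
for v in (300,320,340,360,380,397,420):
  print(v,[ (u,)+tuple((M@np.array([(u-p["cx"])/p["fx"]*z,(v-p["cy"])/p["fy"]*z,z,1]))[:3].__mul__(1000).round(0).astype(int).tolist()) for u in(20,110,190,260,300,316,330,400,450,540,620) for z in [float(dp[v,u])]])
w=bot.capture("top")[0]
d,_=bot.capture("scene")
ps=bot.camera_params("scene")
for y in(0,-.019,-.034,-.07):print(y,np.round(proj(ps,(T@np.r_[0,y,0,1])[:3]),1))
E
```

```text
300 [(20, -79, -113, 36), (110, -315, 293, -176), (190, -68, -26, -10), (260, -14, -114, 36), (300, -6, -63, 9), (316, 1, -61, 9), (330, 7, -64, 10), (400, 23, -115, 36), (450, 128, 101, -77), (540, 212, 101, -77), (620, 84, -111, 34)]
320 [(20, -78, -115, 31), (110, -319, 291, -210), (190, -29, -125, 37), (260, -13, -123, 35), (300, -5, -80, 10), (316, 1, -77, 8), (330, 4, -116, 31), (400, 20, -125, 37), (450, 32, -124, 36), (540, 217, 102, -99), (620, 79, -118, 33)]
340 [(20, -73, -123, 30), (110, -51, -123, 30), (190, -28, -130, 34), (260, -12, -130, 35), (300, -3, -124, 30), (316, 0, -124, 31), (330, 4, -123, 30), (400, 19, -131, 35), (450, 30, -131, 35), (540, 55, -124, 30), (620, 75, -124, 30)]
360 [(20, -79, -118, 20), (110, -151, 24, -85), (190, -28, -130, 29), (260, -12, -130, 30), (300, 0, -199, 81), (316, 1, -87, -3), (330, 4, -120, 22), (400, 19, -131, 30), (450, 31, -131, 30), (540, 225, 101, -143), (620, 80, -121, 22)]
380 [(20, -79, -119, 15), (110, -149, 17, -97), (190, -29, -130, 24), (260, -13, -130, 24), (300, -5, -98, -3), (316, 2, 101, -166), (330, 5, -105, 3), (400, 20, -130, 24), (450, 31, -131, 24), (540, 229, 101, -167), (620, 80, -122, 17)]
397 [(20, -79, -121, 11), (110, -46, -134, 23), (190, -28, -134, 23), (260, -12, -134, 22), (300, -3, -133, 22), (316, 0, -134, 23), (330, 4, -134, 22), (400, 19, -134, 23), (450, 31, -134, 22), (540, 234, 101, -188), (620, 79, -124, 14)]
420 [(20, -59, -142, 25), (110, -42, -141, 23), (190, -25, -143, 25), (260, -11, -142, 24), (300, -3, -141, 23), (316, 0, -143, 25), (330, 3, -142, 24), (400, 17, -142, 24), (450, 27, -143, 25), (540, 45, -142, 24), (620, 61, -142, 24)]
0 [331.2 270.9]
-0.019 [331.2 265.1]
-0.034 [331.2 260.5]
-0.07 [331.1 249.1]
```

The wrist depth shows the real fingertips end about 34 mm above the reported TCP. The pad top at z = 0.135 under a TCP at 0.102 agrees with this, and so does the tip seen in the scene view at row 261. The pad is therefore only about 15 mm down, and I'll press a further 33 mm.

carry_out:
  targets:
    - [[0,7,0,0,-1],[0,14,0,0,-1],[0,21,-1,0,-1],[0,28,-2,0,-1],[0,33,-2,0,-1]]

```text
t: 5.65
tcp_pos: [0.469, 0.1781, 0.0688]
ee_rot: [-0.889, -1.62, 1.61]
contact_force: [5.2, 2.8, 6.0]
finger_gap: 0.0002
```

carry_out:
  targets:
    - [[0,1,0,0,-1],[0,2,0,0,-1],[0,2,0,0,-1],[0,2,0,0,-1],[0,2,0,0,-1]]

```text
t: 6.07
tcp_pos: [0.4689, 0.1782, 0.0677]
ee_rot: [-0.888, -1.62, 1.609]
contact_force: [3.7, 1.2, 4.9]
finger_gap: 0.0005
```

carry_out:
  targets:
    - [[0,0,0,0,-1],[0,0,0,0,-1],[0,0,0,0,-1],[0,0,0,0,-1],[0,0,0,0,-1]]

```text
t: 6.48
tcp_pos: [0.4689, 0.1782, 0.0677]
ee_rot: [-0.888, -1.62, 1.609]
contact_force: [3.3, 1.9, 4.9]
finger_gap: 0.0003
```

carry_out:
  targets:
    - [[0,0,0,0,-1],[0,0,0,0,-1],[0,0,0,0,-1],[0,0,0,0,-1],[0,0,0,0,-1]]

```text
t: 6.9
tcp_pos: [0.4689, 0.1781, 0.0677]
ee_rot: [-0.889, -1.62, 1.609]
contact_force: [4.6, 0.3, 5.4]
finger_gap: 0.0006
```

```bash
python3 chk.py c4
```

```text
6.9 [0.4689 0.1781 0.0677] [4.6 0.3 5.4]
```

View pics/c4.png

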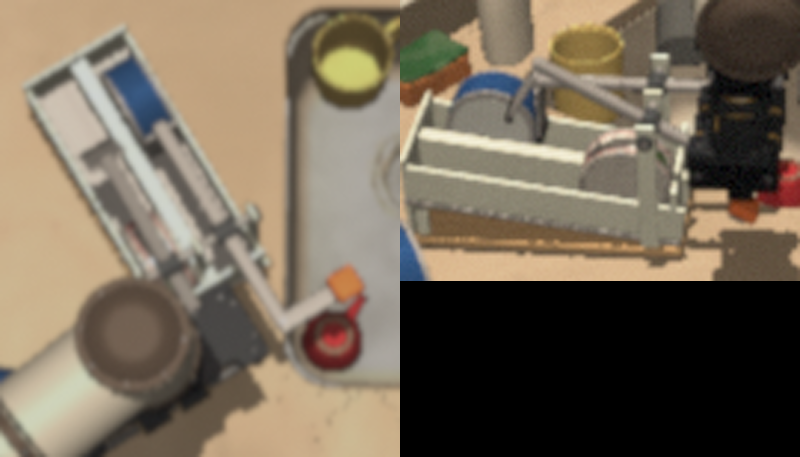

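```bash
python3 - <<'E'
from look import *
ps=bot.camera_params("scene");b,_=bot.capture("scene")
yaw=.567;x=np.array([np.cos(yaw),np.sin(yaw),0]);y=np.array([-x[1],x[0],0]);o=np.array([.6773,.1992,0])
for X in(-.077,-.06,.06):
    Z=.02+(X+.131)/.262*.036+.0435;print(X,np.round(proj(ps,o+X*x+.05*y+np.array([0,0,Z])),1))
old=cv2.imread("pics/c4.png")[:281,400:];new=cv2.resize(b[205:300,215:350],(400,281),interpolation=2)
print("change in lane since last:",cv2.absdiff(old,new)[100:230,20:280].mean(),cv2.absdiff(old,new)[100:230,20:280].max())
E
```

```text
-0.077 [290.2 268.3]
-0.06 [284.  267.3]
0.06 [240.1 260.7]
change in lane since last: 1.4986489151873768 11
```

The tin's end-face centre is at scene column 291, and 290 is expected when it rests at the stop. It has not moved between frames. I'll release, letting the pad up under control.

carry_out:
  targets:
    - [[0,-6,0,0,-1],[0,-13,0,0,-1],[0,-20,1,0,-1],[0,-27,2,0,-1],[0,-34,3,0,-1]]

```text
t: 7.47
tcp_pos: [0.4631, 0.1745, 0.1011]
ee_rot: [-0.885, -1.613, 1.613]
contact_force: [0.8, 0.4, 1.5]
finger_gap: 0.0004
```

carry_out:
  targets:
    - [[0,-6,1,0,-1],[0,-12,2,0,-1],[0,-18,2,0,-1],[0,-30,2,0,-1],[0,-45,2,0,-1]]

```text
t: 7.88
tcp_pos: [0.4597, 0.1722, 0.1445]
ee_rot: [-0.883, -1.607, 1.617]
contact_force: [-0.1, 0.2, 0.6]
finger_gap: 0.0002
```

carry_out:
  targets:
    - [[0,-15,0,0,-1],[0,-40,0,0,-1],[0,-75,0,0,-1],[0,-110,0,0,-1],[0,-140,0,0,-1]]

```text
t: 8.3
tcp_pos: [0.4607, 0.1727, 0.2872]
ee_rot: [-0.884, -1.611, 1.615]
contact_force: [1.0, 0.8, -0.1]
finger_gap: 0.0007
```

carry_out:
  targets:
    - [[-30,0,25,0,-1],[-60,0,50,0,-1],[-90,0,50,0,-1],[-130,0,50,0,-1],[-160,0,50,0,-1]]

```text
t: 8.72
tcp_pos: [0.5047, 0.0095, 0.2853]
ee_rot: [-0.884, -1.611, 1.614]
contact_force: [1.2, -0.4, 0.7]
finger_gap: 0.0006
```

carry_out:
  targets:
    - [[-40,0,0,0,-1],[-80,0,0,0,-1],[-80,0,0,0,-1],[-80,0,0,0,-1],[-80,0,0,0,-1]]

```text
t: 9.13
tcp_pos: [0.5474, -0.0559, 0.2846]
ee_rot: [-0.883, -1.611, 1.613]
contact_force: [0.2, 0.1, -0.7]
finger_gap: 0.0002
```

```bash
python3 chk.py c5; python3 - <<'E'
import pickle
from look import *
d=pickle.load(open("d1.pkl","rb"));a,_=bot.capture("top");b,_=bot.capture("scene");print(orange(b,(300,200,370,285)))
for n,i in(("top",a),("scene",b)):
    m=(cv2.absdiff(d[n][0],i).max(2)>45).astype(np.uint8);m=cv2.morphologyEx(m,cv2.MORPH_OPEN,np.ones((3,3)));k,_,st,_=cv2.connectedComponentsWithStats(m);print(n,[s.tolist() for s in st[1:] if s[4]>25])
E
```

```text
9.1333 [ 0.5474 -0.0559  0.2846] [ 0.2  0.1 -0.7]
[([335, 216, 9, 6, 52], [339.0, 218.5]), ([330, 256, 10, 6, 49], [333.9, 258.9])]
top [[402, 179, 19, 6, 74], [339, 182, 89, 88, 2640], [364, 198, 22, 24, 354], [292, 203, 58, 76, 1393], [405, 203, 8, 13, 69], [262, 205, 5, 7, 28], [282, 207, 7, 7, 35], [278, 213, 7, 17, 82], [278, 230, 14, 24, 113], [289, 238, 10, 9, 62], [324, 240, 6, 8, 35], [349, 269, 9, 5, 41], [292, 278, 16, 14, 170], [309, 281, 8, 9, 52], [350, 286, 37, 52, 534], [297, 294, 19, 44, 311], [607, 305, 33, 39, 625], [532, 337, 15, 5, 68], [318, 339, 47, 26, 835], [567, 344, 73, 80, 2543], [297, 364, 85, 116, 4217], [315, 368, 8, 8, 45], [415, 370, 43, 28, 461], [424, 374, 68, 74, 2837], [545, 389, 12, 6, 47], [537, 391, 7, 7, 27], [600, 393, 40, 46, 806], [625, 394, 10, 5, 30], [401, 397, 13, 8, 69], [526, 398, 56, 61, 1782], [382, 405, 45, 75, 1677], [504, 422, 18, 9, 86], [458, 425, 83, 55, 2923], [326, 431, 62, 49, 2030], [257, 463, 39, 17, 448]]
scene [[489, 9, 41, 16, 399], [547, 11, 49, 25, 985], [491, 16, 58, 51, 1017], [305, 23, 183, 63, 5643], [498, 43, 29, 8, 99], [498, 49, 20, 8, 116], [473, 62, 67, 168, 4521], [544, 67, 42, 92, 1998], [344, 75, 26, 13, 191], [342, 93, 31, 64, 1253], [512, 124, 28, 58, 1012], [508, 208, 15, 16, 97], [489, 223, 10, 12, 62], [460, 229, 50, 89, 2293], [502, 233, 3, 12, 36], [232, 241, 22, 10, 161], [330, 245, 10, 13, 88], [486, 245, 11, 12, 87], [229, 250, 29, 7, 129], [521, 250, 20, 18, 288], [277, 257, 18, 6, 79], [331, 256, 66, 55, 1517], [345, 261, 7, 6, 29], [510, 263, 15, 31, 186], [519, 267, 59, 60, 1138], [522, 269, 20, 11, 89], [324, 290, 11, 12, 114], [512, 301, 10, 7, 33], [533, 317, 9, 7, 43], [500, 324, 48, 40, 1293], [549, 326, 17, 31, 304], [457, 336, 14, 16, 138], [463, 354, 84, 37, 1586]]
```

View pics/c5.png

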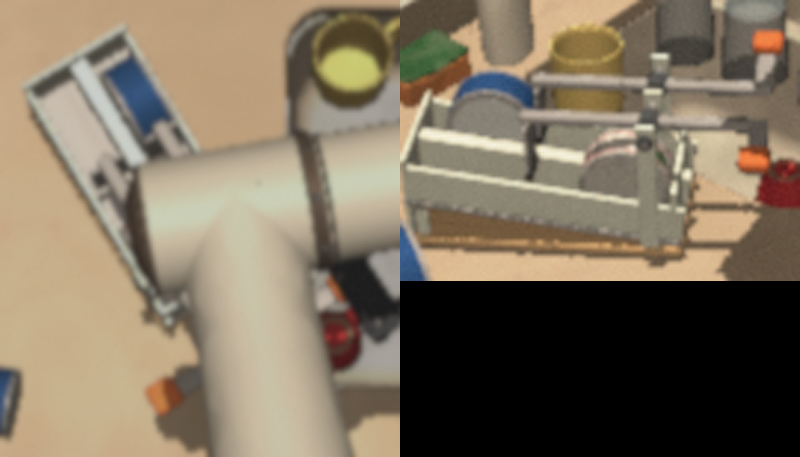

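The last crop shows the left pad back up at scene (334,259), the left gate closed behind the tuna tin, and the tin at the front. The right lever and blue tin have not moved. I'm handing in.

```bash
python3 -c "
from workcell import bot
print(bot.close_job())"
```

```text
the job is handed in; nothing more can be done
None
```

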